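# Clamp a circuit board in the bench holder

### The job

Slide the board holder's moving jaw up against the circuit board until the board is held flush between both jaws, then lock the jaw there by turning its clamp knob clockwise about a quarter turn until it is tight. Leave the board lying flat between the jaws and do not disturb the things standing around the holder.

Things in the scene. Friction and masses are not known exactly. Their poses are not given: they have to be found in the camera images.
- holder: Aluminium board holder fixed to the bench: flat bed 230 mm long (x), 110 wide (y) on four feet, top 24 mm above the bench; origin at bench height, 10 mm past mid-length. Its +x runs along the bed away from the robot, from the moving to the fixed jaw (22 mm above the bed, at the far end). The board lies loose on the bed between the jaws.
- fixed_face (a point): Middle of the fixed jaw's rubber-lined inner face (80 mm wide), 8 mm above the bed; axes as the holder's, the face looks to its -x.
- jaw_face (a point): Middle of the moving jaw's rubber-lined face (80 mm wide), 8 mm above the bed; axes as the holder's; looks to +x, to the board. The jaw is an aluminium block 58 mm long behind this face, 84 wide, 22 high, with a dark leaning boss carrying the knob. With the board flush between both jaws this point is 42 mm from fixed_face.
- jaw (a joint): Slide of the moving jaw along the holder's +x, metres: 0 = fully open, grows towards the fixed jaw; range 0 to 0.085. Slides with about 2 N of drag while the knob is loose, sits where it is left, and may be pushed along by the knob itself. It closes on the flush board at about 0.063.
- knob_grip (a point): Middle of the clamp knob's black bar grip, 60 mm long, 14 wide, 28 high, about 93 mm above the bench. Turns with the knob: x along the bar, y across its width, z the knob's axis, pointing out of the jaw, up and back to the robot, 35 degrees from vertical in the plane of the slide. The bar reaches 14 mm outward and 14 mm inward of this point; below it a collar of 19 mm radius and the boss.
- knob (a joint): Clamp knob angle, rad: grows clockwise as seen looking onto the knob from outside. 0 = loose, begins to grip the bed at about 0.6, the jaw is locked from about 1.2, hard stop at 1.5. Turning takes 0.08 N m when loose and up to 0.15 N m near the stop; it stays where it is left.
- board_mid (a point): Centre of the circuit board's plate: loose board 42 mm (its x) by 68 mm (its y), plate 6 mm thick with parts up to 10 mm, 40 g, lying on the bed with its long edges roughly parallel to the jaws; point half-way up the plate, 3 mm above the bed.
- brush: Black flat brush, 157 mm long, lying on the bench at the right of the holder. Bystander.
- blue_box: Small blue and grey lidded parts box 60 x 68 x 25 mm, on the bench at the left of the holder. Bystander.
Mind the look-alikes: they are no part of the job. What is shaped like the part that bears board_mid but blue is not meant.

How it is judged:
By the outcome, as a careful person would: the job done as asked, in the order asked, and still so for the second after the job is handed in, with the robot touching nothing.
It also fails if it takes over 40 s, if anything falls off the work surface, if the arm or the gripper's body presses on something with over 40 N, if the wrist force passes 120 N, or if a joint passes its speed limit or range.

### The arm

A 7-joint arm with a two-finger parallel gripper is mounted at the origin on a cart in front of the work surface, level with it; the furniture and walls round the work are solid. World frame = base frame: x ahead of the robot, y to its left, z up, the work surface at z = 0. Lengths are in mm, angles in rad, forces in N, time in s.
With the tool pointing down it reaches from about 400 to 850 mm from the base axis. Payload 4.5 kg.
Tool frame: the origin (TCP) lies at the very end of the fingers, on their centre line; the grasp point (between the pads) lies 19 mm behind it; x points along the fingers, y is the direction in which the jaws open and shut, and the axes are right-handed (so a half turn about x gives the same grasp; the last joint's range is limited). The gripper opens to 88 mm and grips with 3 to 60 N. Pads are 18 mm wide; open, the fingers measure 123 mm over their backs; the gripper's body (75 mm by 187 mm) begins 45 mm behind the grasp point.
Start: joints at [0.034, 0.689, -0.195, 1.565, 0.157, 0.902, -0.215], TCP at [625.023, 0.026, 238.743] pointing down, gripper open.
Joint ranges: [-3.01, 3.01], [-0.46, 2.08], [-1.47, 1.51], [0.13, 2.56], [-1, 4.14], [0.04, 2.09], [-2.66, 2.66]. Speed limits (rad/s): [2.57, 2.57, 3.14, 3.14, 3.14, 3.14, 3.14].

### API

Orientations are given as a rotation vector (axis times angle).
In Python, from workcell import observe, camera, camera_info, hand_in, trace, spot_point gives the robot as it stands.
- The arm moves only by the tool send_rows, never from a script. Its argument "targets" is text: rows parted by semicolons, each of 7 numbers parted by spaces: the shift along the tool's x, y, z in units of 1000 mm (1.0 is 1000 mm), then the turn, a rotation vector about the tool's x, y, z in units of pi/2 rad (1.0 is pi/2 rad), then the closure, from 0 (fully open) to 1 (shut). A call has 1 to 12 rows; each row is the pose to reach, as a shift and turn from the pose commanded when the call began, along the tool's axes at that moment; what a row does not reach only later rows make up. A row lasts 1/12 s, in which the tool goes at most 41.7 mm and 7.16 degrees, less where a joint would pass 70% of its speed; a pose out of reach is approached as far as the arm can. A call with a number of a shift or a turn outside -1 to 1 is refused whole. A call with a gripper value outside its range is refused whole. The fingers move at their own pace and stop on an object; "squeeze" is the grip in N (left out, the last holds). Time passes only in rows, so rows that repeat a pose let the fingers close. It gives the time, the measured TCP pose, the force and the opening at its end, in the units of the state.
- observe(): the state, without advancing time (a new reading comes with each control period).
- camera(name): name is "scene" or "side" or "wrist"; returns (picture, depth): 420x560x3 uint8, red, green, blue; 420x560 float32, mm along the optical axis (not along the pixel's ray), 0 where there is no reading.
- camera_info(name): a dict with "camera_matrix" (3x3 intrinsics, pixels), "extrinsics" (4x4, takes a point from camera to world coordinates). Camera axes: x right, y down, z forward; pixel columns grow to the right and rows downward; lengths in mm; the calibration is good to about 2 mm. A picture is of the moment at which its call begins: read the wrist's pose just before it. camera_info takes no time and is no camera call; for the wrist camera it gives the pose at the moment of the call.
- hand_in(): hands the job in, once; it reports no verdict.
Trained networks look in the newest picture that a camera, given by its name, has taken for a name from the list of things; names that differ only in an ending like _2 or _b are one class to them, and where a whole thing is asked for, a point or a joint stands for the part that bears it (a point fixed in the world has none). Each returns a list of dicts, best first, with "score" (0 to 1); they miss things now and then, are a little off and sometimes report something else, mostly with a low value. They report only what shows in the picture. A call takes as long as a camera call. They do not tell look-alikes from the thing itself.
- trace(camera, query): "pixels" (420x560 bool, what is visible of it) and "extent" ([left, top, right, bottom] in pixels, round what is visible of it).
- spot_point(camera, query): "xy" ([column, row] in pixels: a listed point, or the origin of a listed thing).
The state is a dict: "time_s": time; "qpos": joint angles; "joint_velocities": joint speeds; "effort": joint torques, N m; "tool_pos": TCP position; "eef_rot": TCP orientation; "contact_force": force on the tool from outside, world axes, zero at the start; "ft_torque": the same for the moment, N m; "opening": finger opening in mm.
Only numpy, scipy, OpenCV 4.12 (cv2) and the standard library are available. Lean on these libraries where they do the work, as an engineer would, in place of code of your own. Each camera call takes 0.05 s, during which the arm holds its last target.

## Working session

There is one attempt and no reset: what is moved stays moved. The work goes in short steps, Python scripts to look and compute and a tool call to move; the robot and the scene stay as the last step left them, time stands still between calls to the robot, and variables do not carry over. Pictures are saved under pics/ and viewed, and the job is handed in when it is done.

Besides the shell and the picture viewer there is one more tool, called by a JSON object that holds its "fn" and its "kwargs", one argument or row to a line. send_rows: Moves the arm, as the interface text tells. Its arguments: {"type":"object","properties":{"targets":{"type":"string"},"squeeze":{"type":"number"}},"required":["targets"]}

```bash
mkdir -p pics; ls
cat > h.py <<'E'
import numpy as np, cv2
from scipy.spatial.transform import Rotation as R
from workcell import observe, camera, camera_info, hand_in, trace, spot_point
def snap(name,fn):
    p,d=camera(name); cv2.imwrite('pics/'+fn,p[:,:,::-1]); return p,d
def ray(name,xy):
    i=camera_info(name);K=np.array(i['camera_matrix']);T=np.array(i['extrinsics'])
    v=T[:3,:3]@np.linalg.solve(K,[xy[0],xy[1],1.]); return T[:3,3],v
def atz(name,xy,z):
    o,v=ray(name,xy); return o+v*(z-o[2])/v[2]
def proj(name,P):
    i=camera_info(name);K=np.array(i['camera_matrix']);T=np.array(i['extrinsics'])
    c=T[:3,:3].T@(np.array(P)-T[:3,3]);u=K@c;return u[:2]/u[2]
def cloud(name,d):
    i=camera_info(name);K=np.array(i['camera_matrix']);T=np.array(i['extrinsics'])
    v,u=np.mgrid[:420,:560];p=np.stack([(u-K[0,2])/K[0,0]*d,(v-K[1,2])/K[1,1]*d,d],-1)
    w=p@T[:3,:3].T+T[:3,3];w[d==0]=np.nan;return w
E
python3 - <<'E'
from h import *
o=observe();print({k:np.round(v,3) for k,v in o.items()})
for n in('scene','side','wrist'):
    p,d=snap(n,n+'0.png');np.save(n+'0.npy',cloud(n,d))
    for q in('holder','fixed_face','jaw_face','knob_grip','board_mid'):
        r=spot_point(n,q)
        print(n,q,[(np.round(x['xy'],1),round(x['score'],2)) for x in r[:3]])
    print(camera_info(n)['extrinsics'])
E
```

```text
pics
{'time_s': np.float64(0.0), 'qpos': array([ 0.034,  0.69 , -0.195,  1.566,  0.157,  0.902, -0.215]), 'joint_velocities': array([ 0.001,  0.   , -0.002,  0.001, -0.001,  0.001,  0.002]), 'effort': array([ 0.0000e+00, -5.2757e+01, -1.2670e+00, -1.5343e+01, -5.3000e-02,
        7.0000e-03,  0.0000e+00]), 'tool_pos': array([ 6.24372e+02, -6.30000e-02,  2.37923e+02]), 'eef_rot': array([ 1.208,  1.21 , -1.211]), 'contact_force': array([0.189, 0.726, 0.559]), 'ft_torque': array([0.   , 0.007, 0.009]), 'opening': np.float64(88.28)}
scene holder [(array([298. , 215.6]), 0.87)]
scene fixed_face [(array([274.3, 189.5]), 0.91)]
scene jaw_face [(array([303.9, 207.3]), 0.85)]
scene knob_grip [(array([329.3, 207.9]), 0.9)]
scene board_mid [(array([283.8, 195.7]), 0.69)]
[[-4.63576721e-01 -6.87324341e-01  5.59179644e-01  1.49080719e+02]
 [-8.86045644e-01  3.56432707e-01 -2.96443657e-01  5.41756604e+02]
 [ 4.44302668e-03 -6.32883066e-01 -7.74234644e-01  7.55735152e+02]
 [ 0.00000000e+00  0.00000000e+00  0.00000000e+00  1.00000000e+00]]
side holder [(array([282.1, 228.6]), 0.89)]
side fixed_face 
[... 162 characters left out ...]
]), 0.59), (array([266.4, 217.4]), 0.58)]
[[-9.52083688e-01 -1.26176460e-01  2.78596754e-01  4.04459191e+02]
 [-3.05626181e-01  3.58653628e-01 -8.82020529e-01  1.07150737e+03]
 [ 1.13704916e-02 -9.24903820e-01 -3.80031098e-01  4.07615302e+02]
 [ 0.00000000e+00  0.00000000e+00  0.00000000e+00  1.00000000e+00]]
wrist holder []
wrist fixed_face []
wrist jaw_face [(array([309.1,  57.8]), 0.74)]
wrist knob_grip []
wrist board_mid []
[[ 9.99999048e-01  1.37927115e-03 -4.47202596e-05  6.25034384e+02]
 [ 1.30595418e-03 -9.56320611e-01 -2.92316923e-01  7.62339237e+01]
 [-4.45951205e-04  2.92316587e-01 -9.56321502e-01  3.84548957e+02]
 [ 0.00000000e+00  0.00000000e+00  0.00000000e+00  1.00000000e+00]]
```

Run:
```python
import cv2,numpy as np
a=cv2.imread('pics/scene0.png');b=cv2.imread('pics/side0.png')
cv2.imwrite('pics/scz.png',cv2.resize(a[130:290,200:400],None,fx=4,fy=3.75))
cv2.imwrite('pics/sdz.png',cv2.resize(b[150:310,180:380],None,fx=4,fy=3.75))
```

```text
(no output)
```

View pics/scene0.png

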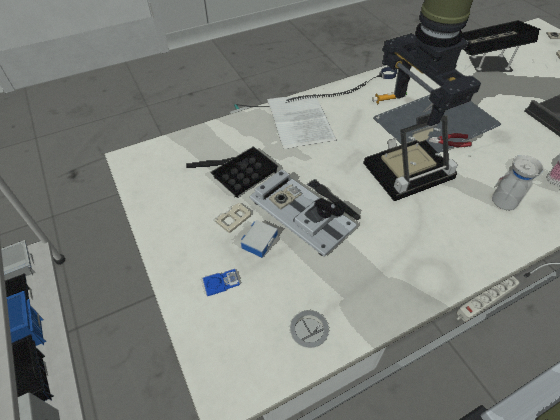

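View pics/scz.png

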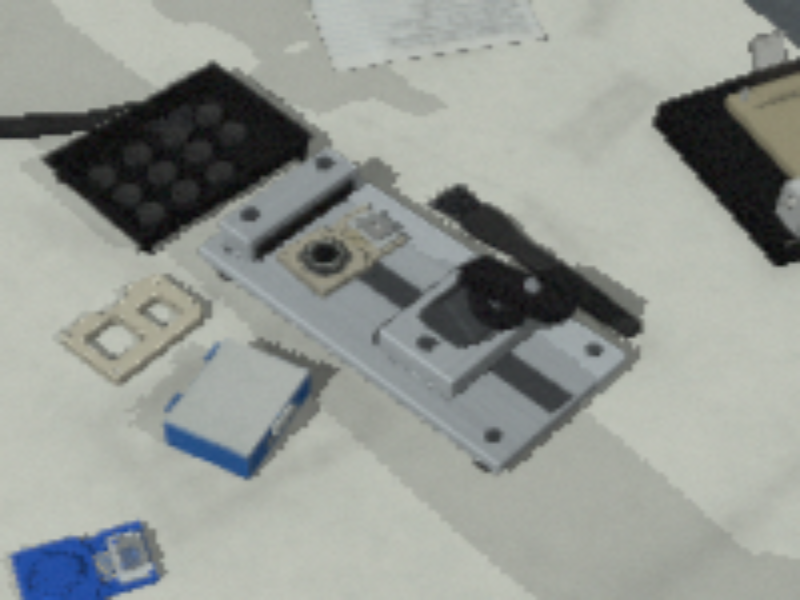

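View pics/sdz.png

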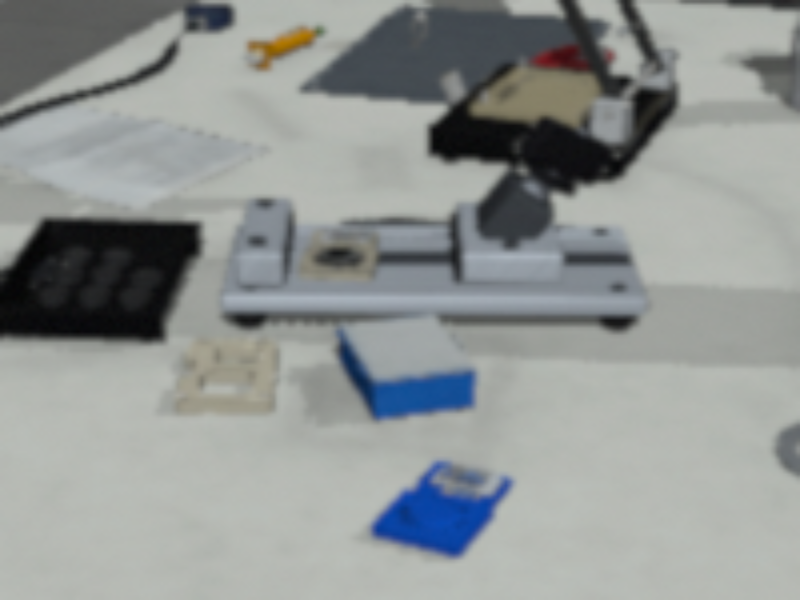

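View pics/wrist0.png

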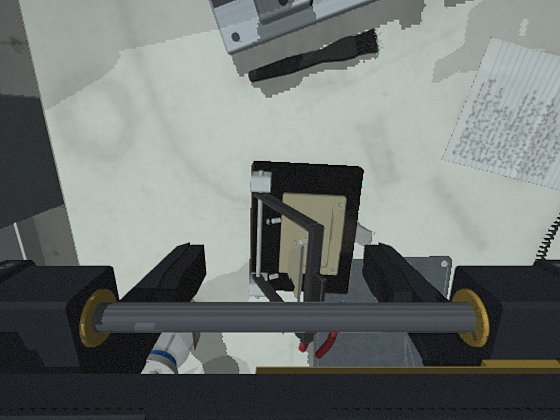

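The scene view shows the holder around px (300,210), with its knob at (329,207), the tan board at (284,196) against the fixed jaw, and the blue decoy board at (222,282). I'll work out their poses from the depth images.

Run:
```python
from h import *
for n in('scene','side'):
    w=np.load(n+'0.npy')
    for nm,xy,z in [('holder',None,0),('fixed',None,32),('jaw',None,32),('knob',None,93),('board',None,27)]:
        px={'scene':dict(holder=(298,215.6),fixed=(274.3,189.5),jaw=(303.9,207.3),knob=(329.3,207.9),board=(283.8,195.7)),
            'side':dict(holder=(282.1,228.6),fixed=(254.1,212.4),jaw=(292.1,214.8),knob=(321,190),board=(266.4,217.4))}[n][nm]
        print(n,nm,np.round(atz(n,px,z),1))
# bed-top from scene cloud (z 20..27) near
w=np.load('scene0.npy').reshape(-1,3)
c=np.array([560,230])
m=(np.abs(w[:,2]-24)<4)&(w[:,0]>450)&(w[:,0]<950)&(w[:,1]>0)&(w[:,1]<450)
print(m.sum());
```

```text
scene holder [654.6 238.9   0. ]
scene fixed [725.4 263.6  32. ]
scene jaw [647.7 228.7  32. ]
scene knob [580.4 209.8  93. ]
scene board [702.4 250.8  27. ]
side holder [664.4 240.3   0. ]
side fixed [730.7 243.7  32. ]
side jaw [645.  228.3  32. ]
side knob [585.1 211.7  93. ]
side board [698.6 250.4  27. ]
3396
```

Run:
```python
from h import *
camera('scene');camera('side')
for n in('scene','side'):
    W=np.load(n+'0.npy')
    t=trace(n,'holder'); print(n,[(x['score'],x['extent'],x['pixels'].sum()) for x in t[:2]])
    m=t[0]['pixels'];w=W[m]
    w=w[np.isfinite(w).all(1)]
    print('zhist',np.histogram(w[:,2],bins=np.arange(-5,120,5))[0])
    b=w[(w[:,2]>18)&(w[:,2]<29)]
    r=cv2.minAreaRect(b[:,:2].astype(np.float32));print(r)
    if n=='scene':
      k=trace(n,'knob_grip');print([(x['score'],x['extent'],x['pixels'].sum()) for x in k[:2]])
      kk=W[k[0]['pixels']];kk=kk[np.isfinite(kk).all(1)&(kk[:,2]>70)];print(kk.mean(0),np.percentile(kk,[2,98],axis=0))
```

```text
scene [(0.71, [247.9, 172.7, 354.5, 253.7], np.int64(3939))]
zhist [  43   33   12   22  127 1763  452  107  112  317  391   21   30   38
   34   51   51   37   37   42   47   43   46   40]
((650.5488891601562, 232.97857666015625), (228.29542541503906, 111.52229309082031), 18.146564483642578)
[(0.83, [313.0, 198.4, 346.2, 216.5], np.int64(365))]
[579.79935366 214.82759723  95.9870171 ] [[561.17337713 189.88885622  72.95261058]
 [599.54114629 233.34366263 117.64097455]]
side [(0.7, [234.9, 182.9, 342.7, 240.4], np.int64(3128))]
zhist [ 103   44   43  103  235 1194  137  106  119  231  212   41   46   52
   49   69   47   42   47   43   45   40   33   26]
((676.2996826171875, 168.54415893554688), (229.47689819335938, 295.09918212890625), 18.827850341796875)
```

Run:
```python
from h import *
o=observe();Rt=R.from_rotvec(o['eef_rot']).as_matrix();print(np.round(Rt,3))
a=cv2.imread('pics/scene0.png');cv2.imwrite('pics/k.png',cv2.resize(a[190:235,300:360],None,fx=12,fy=12,interpolation=cv2.INTER_CUBIC))
```

```text
[[ 0.  1.  0.]
 [ 0.  0. -1.]
 [-1.  0. -0.]]
```

View pics/k.png

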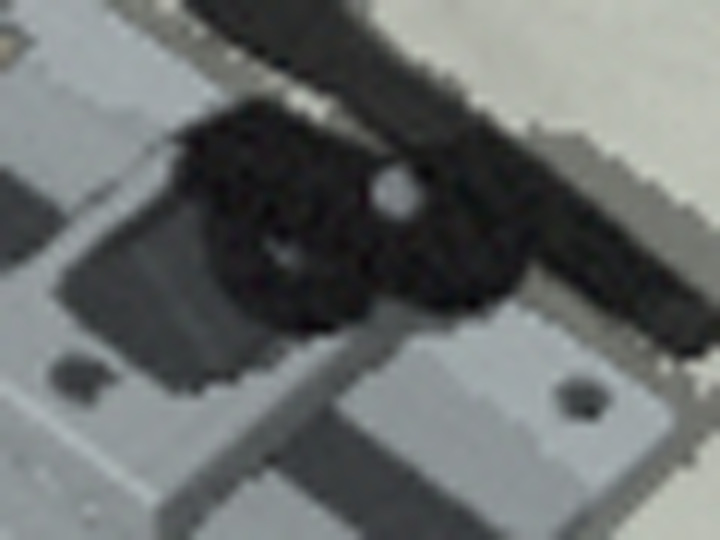

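```bash
cat >> h.py <<'E'
YAW=np.deg2rad(18.15)
H=np.array([np.cos(YAW),np.sin(YAW),0]);L=np.array([-np.sin(YAW),np.cos(YAW),0]);Z=np.array([0,0,1.])
c35,s35=np.cos(np.deg2rad(35)),np.sin(np.deg2rad(35))
AX=-s35*H+c35*Z
def frame(phi): # tool frame, rotated by phi about tool x from y=in slide plane
    x=-AX;y=c35*H+s35*Z;z=np.cross(x,y)
    return np.stack([x,y,z],1)@R.from_rotvec([phi,0,0]).as_matrix()
def plan(P,Rm,o=None,ref=None):
    o=o or observe(); p0,R0=ref if ref else (o['tool_pos'],R.from_rotvec(o['eef_rot']).as_matrix())
    print('shift',np.round(R0.T@(P-p0)/1000,4),'turn',np.round(R.from_matrix(R0.T@Rm).as_rotvec()/(np.pi/2),4))
E
python3 - <<'E'
from h import *
for n in('scene','side'):
    w=np.load(n+'0.npy').reshape(-1,3)
    for y0 in range(-150,300,50):
        m=(w[:,1]>y0)&(w[:,1]<y0+50)&(w[:,0]>450)&(w[:,0]<800)
        if m.sum(): print(n,y0,m.sum(),np.percentile(w[m,2],[90,99]).round())
K=np.array([582,211,93.])
plan(K+110*AX,frame(0))
E
```

```text
scene -150 2340 [ 81. 153.]
scene -100 2406 [134. 173.]
scene -50 4070 [380. 453.]
scene 0 7874 [436. 463.]
scene 50 2403 [1. 3.]
scene 100 2351 [ 7. 11.]
scene 150 2156 [25. 94.]
scene 200 2976 [ 76. 114.]
scene 250 3454 [38. 47.]
side -150 755 [113. 157.]
side -100 724 [137. 171.]
side -50 1272 [329. 389.]
side 0 4309 [453. 478.]
side 50 816 [0. 1.]
side 100 610 [ 0. 10.]
side 150 613 [24. 91.]
side 200 1861 [ 91. 113.]
side 250 2439 [38. 46.]
shift [ 0.0556 -0.103  -0.1913] turn [-0.1953  0.0616  0.3855]
```

{"fn": "send_rows", "kwargs": {
  "targets": "0 -0.02 -0.04 0 0 0 0;0 -0.04 -0.08 0 0 0.05 0;0 -0.06 -0.12 -0.03 0.01 0.08 0;0.01 -0.08 -0.16 -0.07 0.02 0.15 0;0.03 -0.1 -0.19 -0.12 0.04 0.23 0;0.05 -0.103 -0.191 -0.16 0.05 0.31 0;0.055 -0.103 -0.191 -0.195 0.062 0.385 0;0.055 -0.103 -0.191 -0.195 0.062 0.385 0;0.055 -0.103 -0.191 -0.195 0.062 0.385 0"
}}

```text
time_s: 1.9
tool_pos: [530.6, 153.7, 199.2]
eef_rot: [1.206, 1.007, -0.863]
contact_force: [-0.7, -1.0, -0.1]
opening: 88.1
```

Run:
```python
from h import *
o=observe();print(o['qpos'].round(3),o['tool_pos'],o['time_s']);K=np.array([582,211,93.])
plan(K+110*AX,frame(0))
p,d=snap('wrist','w1.png');np.save('w1.npy',cloud('wrist',d))
for q in('holder','fixed_face','jaw_face','knob_grip','board_mid'):
    r=spot_point('wrist',q);z={'holder':0,'knob_grip':93,'board_mid':27}.get(q,32)
    for x in r[:2]: print(q,np.round(x['xy'],1),round(x['score'],2),atz('wrist',x['xy'],z).round(1))
```

```text
[-0.371  0.573 -0.132  2.139  1.063  0.265 -1.32 ] [530.57921808 153.69096459 199.15870278] 1.9
shift [ 0.012  -0.007  -0.0394] turn [-0.0747  0.0831  0.1795]
holder [339.6 121.7] 0.68 [658.1 234.4   0. ]
fixed_face [402.7 110.4] 0.95 [722.3 259.3  32. ]
fixed_face [321.8 190. ] 0.52 [637.2 153.2  32. ]
jaw_face [336.7 126.3] 0.6 [639.9 227.9  32. ]
knob_grip [313.8 145.6] 0.86 [587.5 208.4  93. ]
board_mid [383.2 116.9] 0.86 [703.6 247.3  27. ]
```

View pics/w1.png

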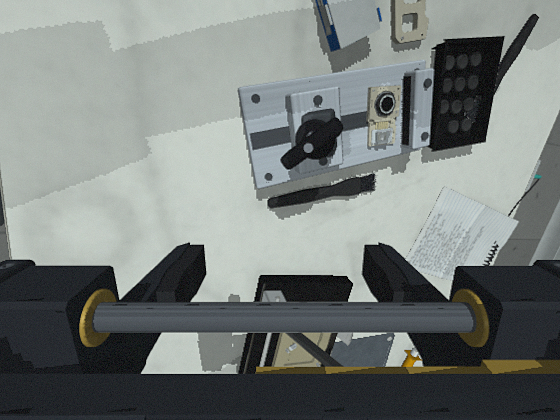

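The wrist picture shows the knob bar running from about (285,160) to (338,118), and the board at (383,117) next to the fixed jaw at (403,110). Next I'll measure the bar's direction.

Run:
```python
from h import *
W=np.load('w1.npy')
def onplane(xy,P,n):
    o,v=ray('wrist',xy);return o+v*((P-o)@n)/(v@n)
K=np.array([584,210.5,93.])
k=trace('wrist','knob_grip')
print([(x['score'],x['extent'],x['pixels'].sum()) for x in k])
m=k[0]['pixels'];w=W[m];w=w[np.isfinite(w).all(1)]
q=(w-K)@np.stack([H,L,Z],1); a=(w-K)@AX
print('axial',np.percentile(a,[5,25,50,75,95]).round(1))
s=a>5
U=np.stack([c35*H+s35*Z,-L],1)
uv=(w[s]-K)@U; print(s.sum(),uv.mean(0),np.ptp(uv,axis=0),cv2.minAreaRect(uv.astype(np.float32)))
img=cv2.imread('pics/w1.png');z=cv2.resize(img[80:200,230:440],None,fx=3.8,fy=3.8,interpolation=cv2.INTER_CUBIC);cv2.imwrite('pics/w1z.png',z)
w=W.reshape(-1,3)
b=w[(abs(w[:,2]-24)<4)&(abs((w-[650,233,0])@L)<75)&(abs((w-[650,233,0])@H)<135)]
print(np.median(b[:,2]),cv2.minAreaRect(b[:,:2].astype(np.float32)))
```

```text
[(0.62, [281.4, 119.0, 340.5, 172.0], np.int64(1829))]
axial [-14.9 -13.6  12.3  13.8  14.9]
1122 [ 0.10659598 -2.37782931] [54.6769334  39.18216476] ((-1.491647720336914, -0.9465656280517578), (14.101874351501465, 59.12886428833008), 59.26835632324219)
22.51008711209647 ((650.2839965820312, 233.34600830078125), (228.91212463378906, 109.61930847167969), 18.459156036376953)
```

View pics/w1z.png

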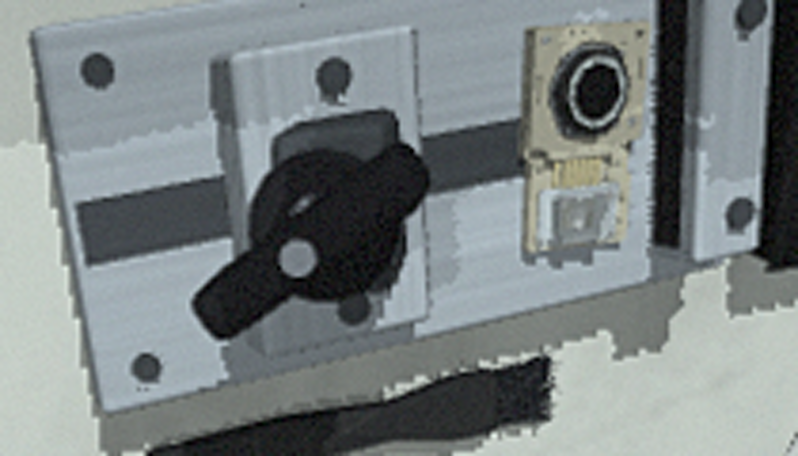

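{"fn": "send_rows", "kwargs": {
  "targets": "0 0 0 -0.08 0 0 0;0 0 0 -0.16 0 0 0;0 0 0 -0.24 0 0 0;0 0 0 -0.32 0 0 0;0 0 0 -0.32 0 0 0"
}}

```text
time_s: 2.67
tool_pos: [530.9, 152.9, 199.3]
eef_rot: [0.776, 1.141, -0.561]
contact_force: [-0.4, 0.3, -0.4]
opening: 88.4
```

Run:
```python
from h import *
o=observe();print(o['qpos'].round(3),o['tool_pos'],o['time_s']);K=np.array([582.5,211,92.2]);P=np.deg2rad
plan(K+60*AX,frame(P(-120.7)))
R0=R.from_rotvec(o['eef_rot']).as_matrix();print((frame(0).T@R0).round(3))
```

```text
[-0.282  0.579 -0.265  2.133  1.149  0.336 -0.897] [530.90611845 152.93433943 199.26447251] 2.6667
shift [ 0.0605  0.0286 -0.0384] turn [-1.0861 -0.1727  0.1442]
[[ 0.952  0.307  0.004]
 [-0.286  0.882  0.375]
 [ 0.111 -0.358  0.927]]
```

{"fn": "send_rows", "kwargs": {
  "targets": "0.005 0.003 -0.004 -0.09 -0.014 0.012 0.4;0.01 0.005 -0.007 -0.18 -0.03 0.024 0.4;0.015 0.007 -0.01 -0.27 -0.043 0.036 0.4;0.02 0.01 -0.013 -0.36 -0.057 0.048 0.4;0.025 0.012 -0.016 -0.45 -0.072 0.06 0.4;0.03 0.014 -0.019 -0.54 -0.086 0.072 0.4;0.035 0.017 -0.022 -0.63 -0.1 0.084 0.4;0.04 0.019 -0.026 -0.72 -0.115 0.096 0.4;0.045 0.022 -0.029 -0.81 -0.13 0.108 0.4;0.05 0.024 -0.032 -0.9 -0.144 0.12 0.4;0.055 0.026 -0.035 -0.99 -0.158 0.132 0.4;0.06 0.0286 -0.038 -1.08 -0.173 0.144 0.4"
}}

```text
out of range: row 12 has -1.08, outside -1 to 1
```

Run:
```python
from h import *
o=observe();print(o['qpos'].round(3),o['tool_pos'],o['time_s']);K=np.array([582.5,211,92.2]);P=np.deg2rad
plan(K+60*AX,frame(P(-120.7)))
p,d=snap('wrist','w2.png');np.save('w2.npy',cloud('wrist',d))
```

```text
[-0.282  0.579 -0.265  2.133  1.149  0.336 -0.897] [530.90611845 152.93433943 199.26447251] 2.6667
shift [ 0.0605  0.0286 -0.0384] turn [-1.0861 -0.1727  0.1442]
```

View pics/w2.png

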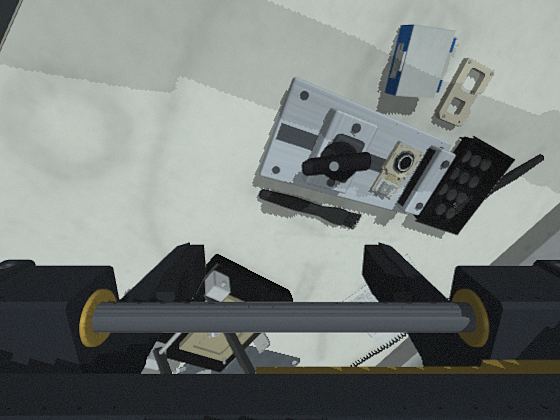

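The call was refused whole, so nothing moved. I'll send it again with the turn kept within range.

{"fn": "send_rows", "kwargs": {
  "targets": "0.005 0.003 -0.004 -0.08 -0.014 0.012 0.4;0.01 0.005 -0.007 -0.16 -0.03 0.024 0.4;0.015 0.007 -0.01 -0.24 -0.043 0.036 0.4;0.02 0.01 -0.013 -0.32 -0.057 0.048 0.4;0.025 0.012 -0.016 -0.4 -0.072 0.06 0.4;0.03 0.014 -0.019 -0.48 -0.086 0.072 0.4;0.035 0.017 -0.022 -0.56 -0.1 0.084 0.4;0.04 0.019 -0.026 -0.64 -0.115 0.096 0.4;0.045 0.022 -0.029 -0.72 -0.13 0.108 0.4;0.05 0.024 -0.032 -0.8 -0.144 0.12 0.4;0.055 0.026 -0.035 -0.87 -0.158 0.132 0.4;0.06 0.0286 -0.038 -0.95 -0.173 0.144 0.4"
}}

```text
time_s: 3.72
tool_pos: [549.6, 200.2, 141.4]
eef_rot: [-0.424, 0.896, 0.386]
contact_force: [-0.1, 0.7, -1.0]
opening: 52.9
```

Run:
```python
from h import *
o=observe();print(o['qpos'].round(3),o['tool_pos'],o['time_s']);K=np.array([582.5,211,92.2]);P=np.deg2rad
plan(K+60*AX,frame(P(-120.7)))
p,d=snap('wrist','w3.png');np.save('w2.npy',cloud('wrist',d))
```

```text
[-0.323  0.778 -0.308  2.36   2.579  0.691 -0.9  ] [549.61687632 200.15606482 141.3882118 ] 3.7167
shift [0.0002 0.     0.0002] turn [-0.1644 -0.0021  0.0266]
```

View pics/w3.png

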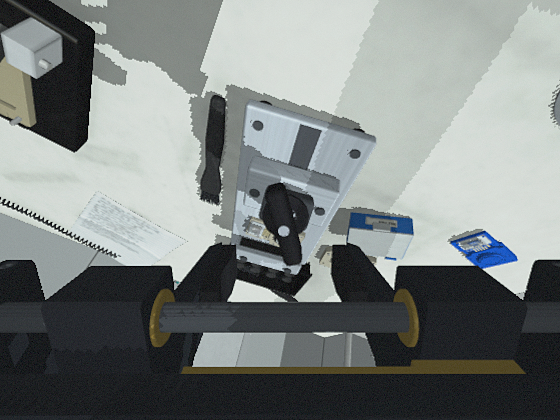

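{"fn": "send_rows", "kwargs": {
  "targets": "0 0 0 -0.08 0 0.013 0.4;0 0 0 -0.164 -0.002 0.027 0.4;0 0 0 -0.164 -0.002 0.027 0.4"
}}

```text
time_s: 4.02
tool_pos: [550.4, 199.1, 141.9]
eef_rot: [-0.639, 0.858, 0.539]
contact_force: [-0.1, -0.2, -0.4]
opening: 53.0
```

Run:
```python
from h import *
o=observe();print(o['qpos'].round(3),o['tool_pos'],o['time_s']);K=np.array([582.5,211,92.2]);P=np.deg2rad
p,d=snap('wrist','w4.png');W=cloud('wrist',d)
k=trace('wrist','knob_grip');m=k[0]['pixels'];w=W[m];w=w[np.isfinite(w).all(1)];a=(w-K)@AX;s=a>5
print(k[0]['score'],np.percentile(a,[5,50,95]).round(1))
U=np.stack([c35*H+s35*Z,-L],1)
uv=(w[s]-K)@U; print(s.sum(),cv2.minAreaRect(uv.astype(np.float32)))
plan(K-11*AX,frame(P(-120.7)))
```

```text
[-0.32   0.766 -0.255  2.351  2.7    0.627 -0.727] [550.35179039 199.10437709 141.93789823] 4.0167
0.7 [-63.7 -42.5  14.6]
1495 ((1.1932430267333984, 0.9378681182861328), (13.740920066833496, 59.210384368896484), 60.369140625)
shift [ 0.0715  0.0007 -0.0002] turn [-0.0058 -0.0004  0.0007]
```

View pics/w4.png

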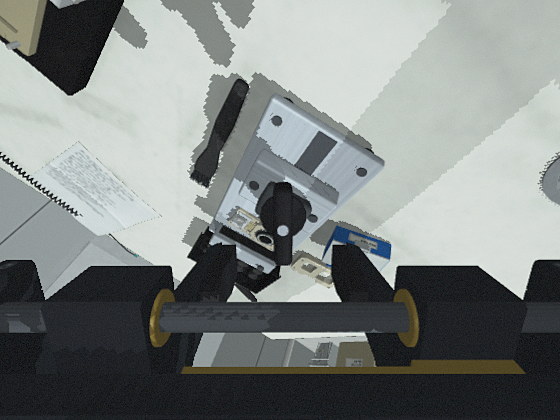

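{"fn": "send_rows", "kwargs": {
  "targets": "0.015 0 0 -0.006 0 0 0.4;0.03 0 0 -0.006 0 0 0.4;0.045 0.001 0 -0.006 0 0 0.4;0.058 0.001 0 -0.006 0 0 0.4;0.066 0.001 0 -0.006 0 0 0.4;0.071 0.001 0 -0.006 0 0 0.4;0.071 0.001 0 -0.006 0 0 0.4;0.071 0.001 0 -0.006 0 0 0.4"
}}

```text
time_s: 4.78
tool_pos: [587.2, 213.7, 83.2]
eef_rot: [-0.647, 0.855, 0.547]
contact_force: [-0.7, -0.9, -0.8]
opening: 52.8
```

Run:
```python
from h import *
o=observe();print(o['qpos'].round(3),o['tool_pos'],o['time_s'],o['contact_force']);K=np.array([582.5,211,92.2]);P=np.deg2rad
p,d=snap('wrist','w5.png');p,d=snap('side','s5.png')
a=cv2.imread('pics/s5.png');cv2.imwrite('pics/s5.png',cv2.resize(a[130:290,200:400],None,fx=4,fy=3.75))
plan(K-11*AX,frame(P(-120.7)))
```

```text
[-0.312  0.907 -0.25   2.249  2.735  0.664 -0.713] [587.23991523 213.69017319  83.21122643] 4.7833 [-0.70759815 -0.90231792 -0.7860409 ]
shift [ 0.0009 -0.0012 -0.0001] turn [ 0.0039 -0.     -0.0006]
```

View pics/w5.png

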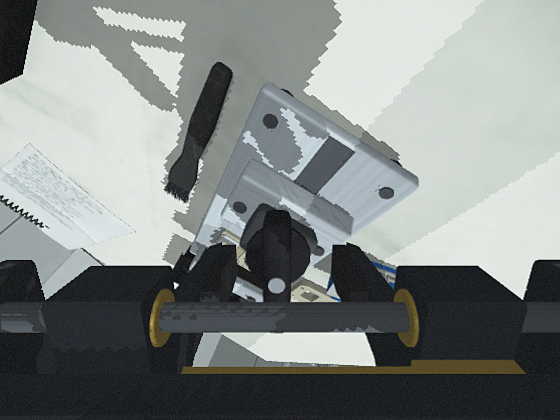

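View pics/s5.png

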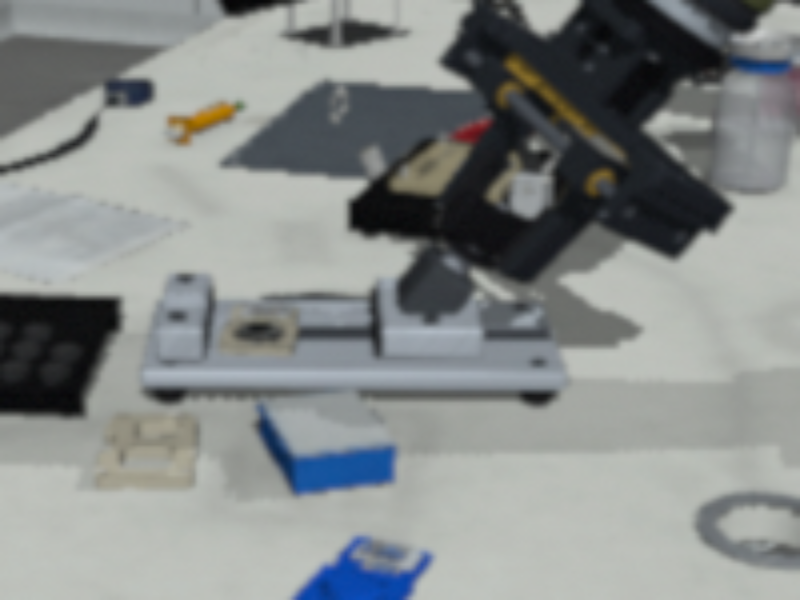

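{"fn": "send_rows", "kwargs": {
  "targets": "0 0 0 0 0 0 0.7;0 0 0 0 0 0 1;0 0 0 0 0 0 1;0 0 0 0 0 0 1;0 0 0 0 0 0 1;0 0 0 0 0 0 1;0 0 0 0 0 0 1",
  "squeeze": 25
}}

```text
time_s: 5.47
tool_pos: [589.8, 211.5, 84.3]
eef_rot: [-0.648, 0.852, 0.54]
contact_force: [2.0, -4.5, 4.4]
opening: 13.9
```

Run:
```python
from h import *
o=observe();print(o['tool_pos'],o['time_s'],o['contact_force'],o['ft_torque'],o['opening'])
R0=R.from_rotvec(o['eef_rot']).as_matrix()
print('H',R0.T@H,'L',R0.T@L,'Z',R0.T@Z)
```

```text
[589.78781648 211.54684016  84.27541526] 5.4667 [ 1.98297684 -4.53643294  4.44152698] [-0.61629998 -0.34543865 -0.68310097] 13.917165274806004
H [ 0.57642167 -0.41787164  0.702226  ] L [-0.00435466  0.85777439  0.5140079 ] Z [-0.8171408  -0.29934325  0.49262006]
```

{"fn": "send_rows", "kwargs": {
  "targets": "0.0017 -0.0013 0.0021 0 0 0 1;0.0035 -0.0025 0.0042 0 0 0 1;0.0052 -0.0038 0.0063 0 0 0 1;0.0069 -0.005 0.0084 0 0 0 1;0.0086 -0.0063 0.0105 0 0 0 1;0.0104 -0.0075 0.0126 0 0 0 1;0.0121 -0.0088 0.0147 0 0 0 1;0.0138 -0.01 0.0168 0 0 0 1;0.0156 -0.0113 0.019 0 0 0 1;0.0173 -0.0125 0.021 0 0 0 1;0.019 -0.0138 0.0231 0 0 0 1;0.0208 -0.015 0.0253 0 0 0 1"
}}

```text
time_s: 6.47
tool_pos: [623.5, 222.7, 84.2]
eef_rot: [-0.648, 0.853, 0.541]
contact_force: [-1.0, -4.9, 8.0]
opening: 13.9
```

```bash
cat > st.py <<'E'
from h import *
import sys
o=observe();f=o['contact_force'];P0=np.array([589.8,211.5,84.3]);dp=o['tool_pos']-P0
print(o['time_s'],'opening',o['opening'].round(1),'dp HLZ',[round(float(dp@v),1) for v in(H,L,Z)],'F HLZ',[round(float(f@v),1) for v in(H,L,Z)],'q',o['qpos'].round(2))
R0=R.from_rotvec(o['eef_rot']).as_matrix();print('H',R0.T@H)
n=sys.argv[1]
for c in('scene','side'):
    p,d=camera(c);cv2.imwrite(f'pics/{c}{n}.png',cv2.resize(p[165:265,220:360,::-1],None,fx=5.5,fy=5.5,interpolation=cv2.INTER_CUBIC))
    r=spot_point(c,'jaw_face');g=spot_point(c,'fixed_face')
    if r and g:
        a,b=atz(c,r[0]['xy'],32),atz(c,g[0]['xy'],32);print(c,r[0]['xy'],g[0]['xy'],'gap',(b-a)@H)
E
python3 st.py 6
```

```text
Traceback (most recent call last):
  File "st.py", line 4, in <module>
    print(o['time_s'],'opening',o['opening'].round(1),'dp HLZ',[round(float(dp@v),1) for v in(H,L,Z)],'F HLZ',[round(float(f@v),1) for v in(H,L,Z)],'q',o['qpos'].round(2))
                                ^^^^^^^^^^^^^^^^^^
AttributeError: 'float' object has no attribute 'round'
```

```bash
sed -i "s/o\['opening'\].round(1)/round(float(o['opening']),1)/" st.py; python3 st.py 6
```

```text
6.4667 opening 13.9 dp HLZ [35.5, 0.1, -0.1] F HLZ [-2.5, -4.3, 8.0] q [-0.32  0.91 -0.22  2.14  2.72  0.56 -0.68]
H [ 0.57560412 -0.41847455  0.70253751]
scene [296.2, 200.3] [275.2, 186.3] gap 64.03760803854449
side [276.7, 213.5] [253.9, 216.2] gap 50.804093198439524
```

View pics/side6.png

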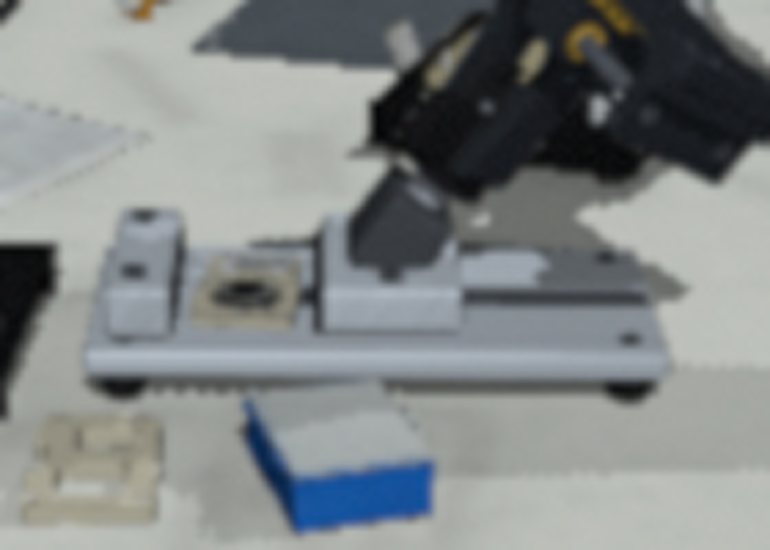

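View pics/scene6.png

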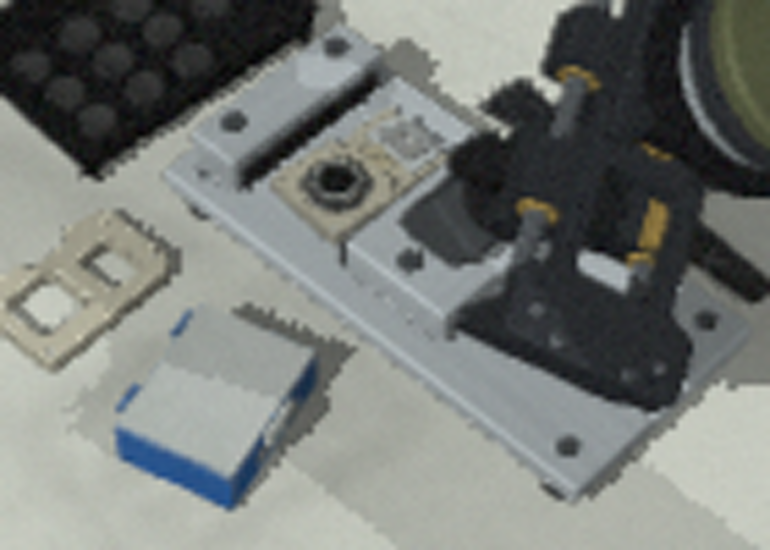

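{"fn": "send_rows", "kwargs": {
  "targets": "0.0014 -0.001 0.0018 0 0 0 1;0.0029 -0.0021 0.0035 0 0 0 1;0.0043 -0.0031 0.0053 0 0 0 1;0.0058 -0.0042 0.007 0 0 0 1;0.0072 -0.0052 0.0088 0 0 0 1;0.0086 -0.0063 0.0105 0 0 0 1;0.0092 -0.0067 0.0112 0 0 0 1;0.0092 -0.0067 0.0112 0 0 0 1"
}}

```text
time_s: 7.43
tool_pos: [637.3, 227.2, 84.2]
eef_rot: [-0.648, 0.855, 0.542]
contact_force: [-6.0, -8.0, 13.7]
opening: 13.8
```

```bash
python3 st.py 7
```

```text
7.4333 opening 13.8 dp HLZ [50.0, 0.1, -0.1] F HLZ [-8.2, -5.7, 13.7] q [-0.33  0.91 -0.2   2.1   2.71  0.52 -0.67]
H [ 0.57393633 -0.41947135  0.70330709]
scene [288.2, 199.5] [275.6, 187.3] gap 46.595424558533196
side [268.5, 214.8] [255.4, 216.9] gap 28.84135758847032
```

View pics/side7.png

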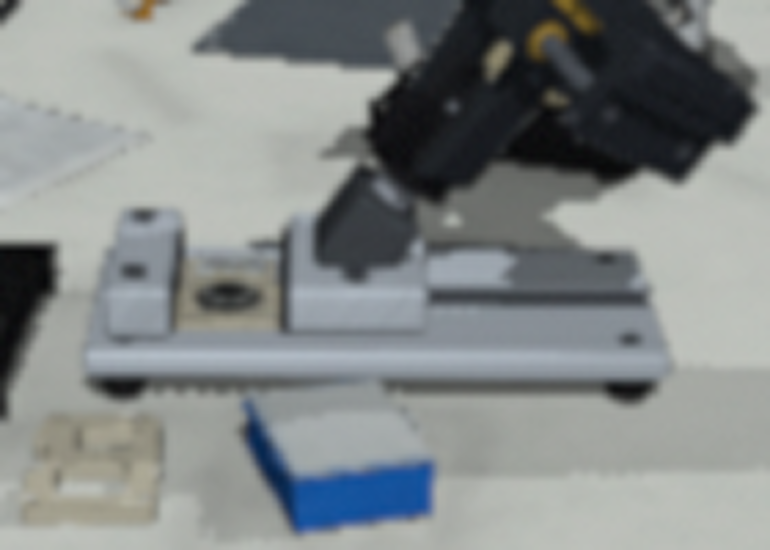

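View pics/scene7.png

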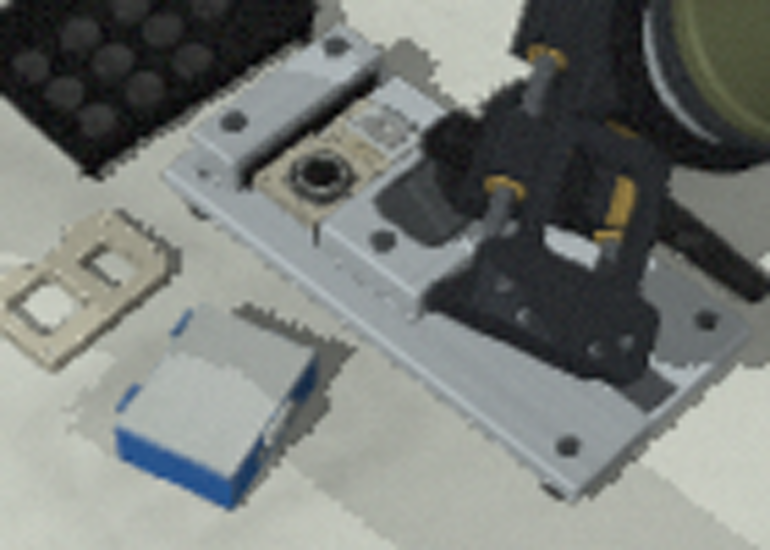

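{"fn": "send_rows", "kwargs": {
  "targets": "0.0006 -0.0004 0.0007 0 0 0 1;0.0011 -0.0008 0.0014 0 0 0 1;0.0017 -0.0013 0.0021 0 0 0 1;0.0023 -0.0017 0.0028 0 0 0 1;0.0023 -0.0017 0.0028 0 0 0 1;0.0023 -0.0017 0.0028 0 0 0 1"
}}

```text
time_s: 8.23
tool_pos: [637.4, 227.3, 84.0]
eef_rot: [-0.649, 0.86, 0.544]
contact_force: [-18.0, -12.1, 27.5]
opening: 14.0
```

```bash
python3 st.py 8
```

```text
8.2333 opening 14.0 dp HLZ [50.2, 0.2, -0.3] F HLZ [-20.9, -5.9, 27.5] q [-0.33  0.91 -0.2   2.1   2.71  0.51 -0.66]
H [ 0.56923417 -0.42208581  0.70556079]
scene [285.6, 197.0] [275.9, 187.0] gap 37.364148622425915
side [268.1, 211.8] [254.1, 216.1] gap 30.67119531481114
```

View pics/side8.png

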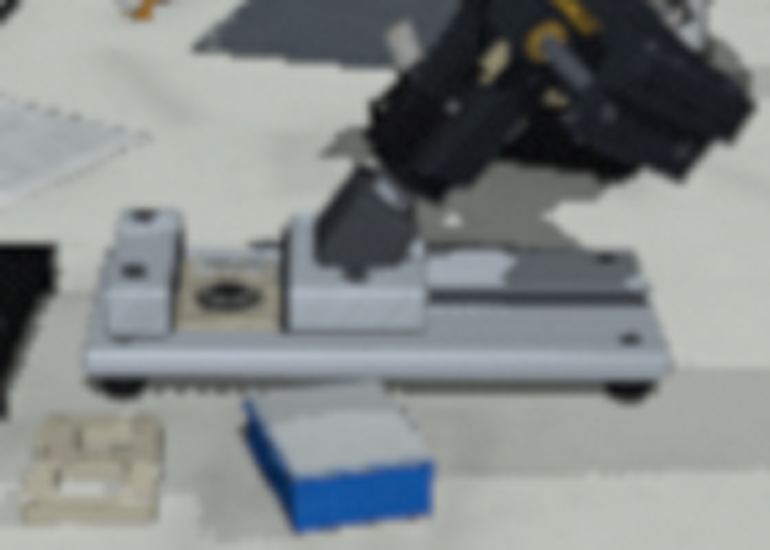

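View pics/scene8.png

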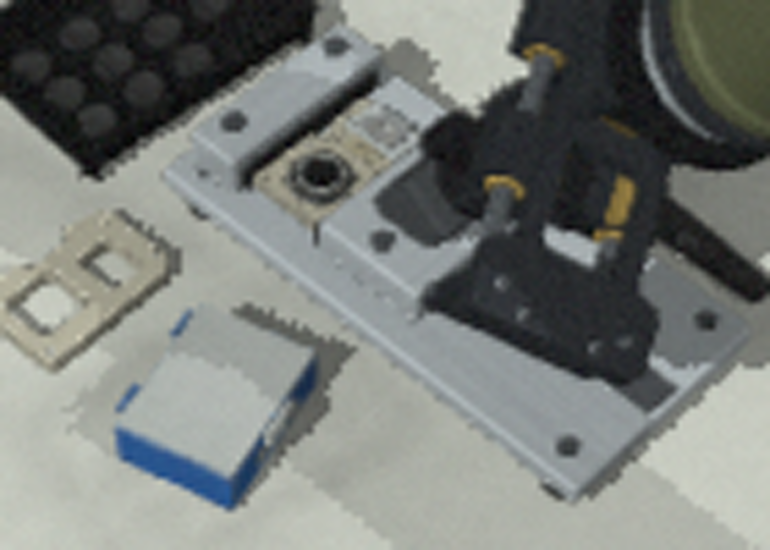

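{"fn": "send_rows", "kwargs": {
  "targets": "-0.001 0 0 0 0 0 1;-0.0025 0 0 0 0 0 1;-0.0025 0 0 0 0 0 1"
}}

```text
time_s: 8.78
tool_pos: [637.3, 227.3, 84.2]
eef_rot: [-0.648, 0.861, 0.544]
contact_force: [-6.9, -8.1, 9.0]
opening: 13.8
```

```bash
cat > s2.py <<'E'
from h import *
o=observe();f=o['contact_force'];P0=np.array([589.8,211.5,84.3]);dp=o['tool_pos']-P0
R0=R.from_rotvec(o['eef_rot']).as_matrix()
print(o['time_s'],'opening',round(float(o['opening']),1),'dp HLZ',[round(float(dp@v),1) for v in(H,L,Z)],'F HLZ',[round(float(f@v),1) for v in(H,L,Z)],'Ftool',(R0.T@f).round(1),'Mtool',(R0.T@o['ft_torque']).round(2),'q',o['qpos'].round(2))
M=frame(0).T@R0;print('phi',np.rad2deg(np.arctan2(M[2,1],M[1,1])).round(1),'tilt err',np.rad2deg(np.arccos(M[0,0])).round(1))
print('H',(R0.T@H).round(3),'Z',(R0.T@Z).round(3))
E
python3 s2.py
```

```text
8.7833 opening 13.8 dp HLZ [50.1, 0.2, -0.1] F HLZ [-9.1, -5.5, 9.0] Ftool [-12.6  -3.6  -4.9] Mtool [ 0.09  1.31 -0.48] q [-0.33  0.91 -0.2   2.1   2.71  0.51 -0.66]
phi -121.0 tilt err 0.4
H [ 0.569 -0.422  0.706] Z [-0.822 -0.295  0.486]
```

{"fn": "send_rows", "kwargs": {
  "targets": "0 0 0 0.06 0 0 1;0 0 0 0.12 0 0 1;0 0 0 0.18 0 0 1;0 0 0 0.24 0 0 1;0 0 0 0.3 0 0 1;0 0 0 0.36 0 0 1;0 0 0 0.42 0 0 1;0 0 0 0.48 0 0 1;0 0 0 0.48 0 0 1",
  "squeeze": 35
}}

```text
time_s: 9.53
tool_pos: [637.3, 227.5, 84.2]
eef_rot: [0.045, 0.981, 0.184]
contact_force: [-7.5, -8.1, 10.8]
opening: 13.7
```

```bash
python3 s2.py
```

```text
9.5333 opening 13.7 dp HLZ [50.1, 0.4, -0.1] F HLZ [-9.7, -5.3, 10.8] Ftool [-14.4  -5.6  -0.6] Mtool [ 0.1   0.79 -1.24] q [-0.19  0.93 -0.43  2.09  2.46  0.59 -1.11]
phi -77.6 tilt err 0.3
H [0.569 0.179 0.803] Z [-0.822  0.12   0.556]
```

{"fn": "send_rows", "kwargs": {
  "targets": "0 0 0 0.06 0 0 1;0 0 0 0.12 0 0 1;0 0 0 0.18 0 0 1;0 0 0 0.24 0 0 1;0 0 0 0.3 0 0 1;0 0 0 0.36 0 0 1;0 0 0 0.42 0 0 1;0 0 0 0.42 0 0 1;0 0 0 0.42 0 0 1"
}}

```text
time_s: 10.28
tool_pos: [637.6, 227.5, 84.3]
eef_rot: [0.642, 1.006, -0.143]
contact_force: [-8.6, -8.4, 9.4]
opening: 14.3
```

```bash
python3 s2.py
```

```text
10.2833 opening 14.3 dp HLZ [50.4, 0.3, 0.0] F HLZ [-10.8, -5.2, 9.4] Ftool [-13.9  -6.1   1.8] Mtool [-0.6  -0.35 -1.64] q [-0.07  0.98 -0.64  2.08  2.3   0.7  -1.53]
phi -40.1 tilt err 0.3
H [0.57  0.629 0.528] Z [-0.822  0.434  0.37 ]
```

{"fn": "send_rows", "kwargs": {
  "targets": "0 0 0 0.03 0 0 1;0 0 0 0.04 0 0 1;0 0 0 0.04 0 0 1"
}}

```text
time_s: 10.53
tool_pos: [637.6, 227.5, 84.3]
eef_rot: [0.698, 1.005, -0.175]
contact_force: [-8.3, -10.1, 8.9]
opening: 15.0
```

```bash
python3 s2.py; python3 st.py 9
```

```text
10.5333 opening 15.0 dp HLZ [50.4, 0.4, 0.0] F HLZ [-11.1, -7.0, 8.9] Ftool [-13.6  -7.4   3.3] Mtool [-1.04 -0.46 -1.56] q [-0.06  0.99 -0.66  2.08  2.29  0.72 -1.57]
phi -36.6 tilt err 0.3
H [0.57  0.66  0.489] Z [-0.821  0.456  0.342]
10.5333 opening 15.0 dp HLZ [50.4, 0.4, 0.0] F HLZ [-11.1, -7.0, 8.9] q [-0.06  0.99 -0.66  2.08  2.29  0.72 -1.57]
H [0.57039314 0.66027918 0.48855202]
scene [289.6, 195.5] [276.7, 183.8] gap 46.51273544729542
side [268.2, 216.0] [251.9, 217.4] gap 35.923684018237864
```

View pics/scene9.png

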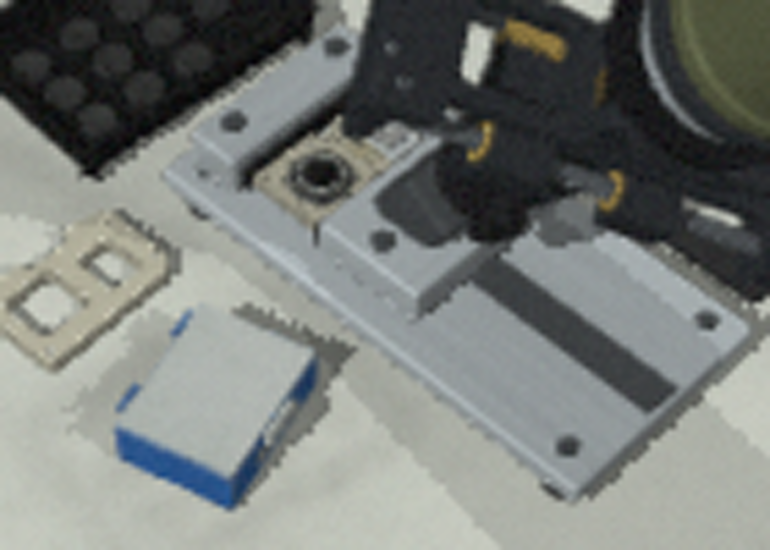

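{"fn": "send_rows", "kwargs": {
  "targets": "-0.001 -0.0005 -0.0005 -0.03 0 0 1;-0.002 -0.001 -0.001 -0.06 0 0 1;-0.002 -0.001 -0.001 -0.06 0 0 1"
}}

```text
time_s: 11.08
tool_pos: [637.4, 227.4, 84.5]
eef_rot: [0.612, 1.004, -0.127]
contact_force: [2.7, -3.4, -3.9]
opening: 14.1
```

```bash
python3 s2.py
```

```text
11.0833 opening 14.1 dp HLZ [50.2, 0.3, 0.2] F HLZ [1.5, -4.1, -3.9] Ftool [ 4.1 -3.5  2.3] Mtool [-0.33 -0.19 -1.09] q [-0.07  0.98 -0.63  2.09  2.31  0.7  -1.51]
phi -42.0 tilt err 0.3
H [0.572 0.612 0.547] Z [-0.82   0.423  0.385]
```

Forces are low and there's still a slight clockwise moment, so I'll open and back out along the knob axis.

{"fn": "send_rows", "kwargs": {
  "targets": "0 0 0 0 0 0 0.8;0 0 0 0 0 0 0.6;0 0 0 0 0 0 0.55;0 0 0 0 0 0 0.55;0 0 0 0 0 0 0.55;-0.01 0 0 0 0 0 0.55;-0.025 0 0 0 0 0 0.55;-0.045 0 0 0 0 0 0.55;-0.065 0 0 0 0 0 0.55;-0.085 0 0 0 0 0 0.55;-0.1 0 0 0 0 0 0.55;-0.1 0 0 0 0 0 0.55"
}}

```text
time_s: 12.08
tool_pos: [581.2, 213.1, 170.6]
eef_rot: [0.616, 1.004, -0.12]
contact_force: [-0.6, 0.1, 0.1]
opening: 39.6
```

```bash
python3 s2.py; python3 st.py 10
python3 - <<'E'
from h import *
snap('wrist','w10.png')
E
```

```text
12.0833 opening 39.6 dp HLZ [-7.7, 4.2, 86.3] F HLZ [-0.5, 0.2, 0.1] Ftool [-0.4 -0.1 -0.4] Mtool [ 0.01  0.37 -0.35] q [-0.06  0.78 -0.67  2.23  2.22  0.65 -1.53]
phi -42.0 tilt err 0.2
H [0.575 0.607 0.548] Z [-0.818  0.428  0.383]
12.0833 opening 39.6 dp HLZ [-7.7, 4.2, 86.3] F HLZ [-0.5, 0.2, 0.1] q [-0.06  0.78 -0.67  2.23  2.22  0.65 -1.53]
H [0.57495949 0.60724582 0.54833758]
scene [286.6, 196.7] [334.5, 200.8] gap -85.85735240473
side [267.7, 215.3] [251.8, 214.5] gap 35.88418178679889
```

View pics/w10.png

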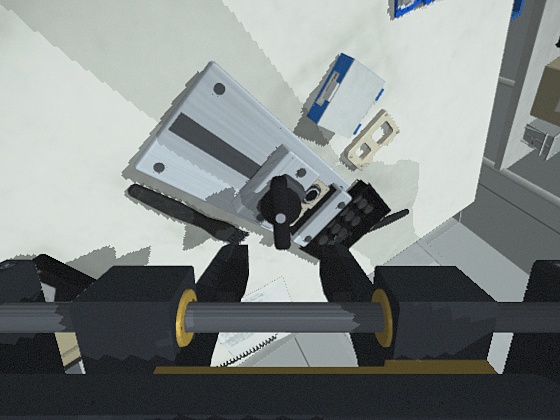

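View pics/scene10.png

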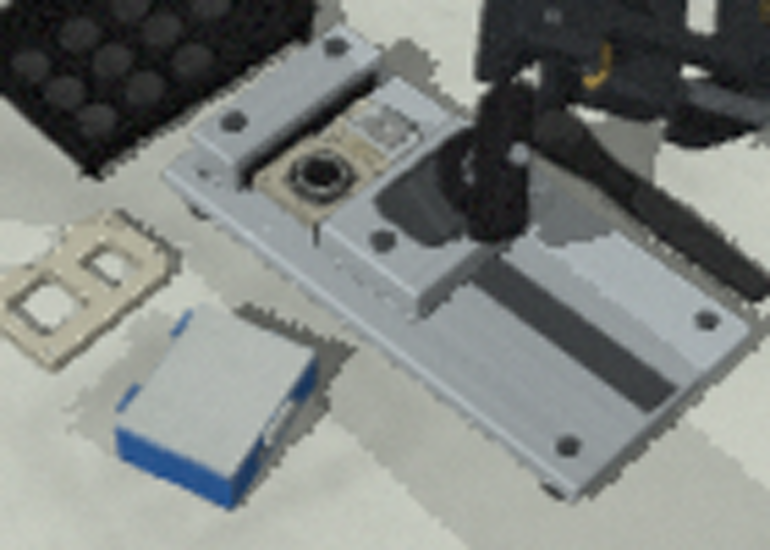

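View pics/side10.png

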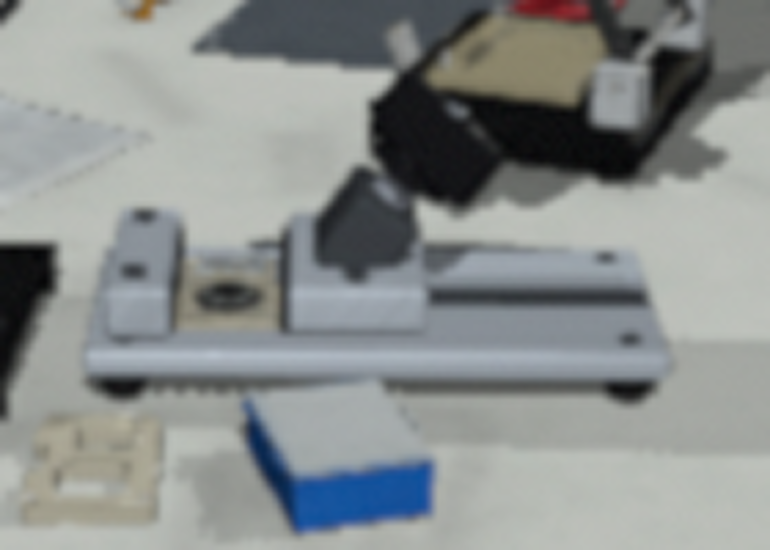

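Run:
```python
from h import *
p,d=camera('wrist');W=cloud('wrist',d);K=np.array([582.5,211,92.2])+50.2*H
k=trace('wrist','knob_grip');m=k[0]['pixels'];w=W[m];w=w[np.isfinite(w).all(1)];a=(w-K)@AX
U=np.stack([c35*H+s35*Z,-L],1);s=(a>5)&(a<25)&(np.linalg.norm((w-K)@U,axis=1)<40)
print(k[0]['score'],np.percentile(a[s],[5,50,95]).round(1))
uv=(w[s]-K)@U; print(s.sum(),cv2.minAreaRect(uv.astype(np.float32)))
C=np.array([650.4,233.2,0])
for n in('scene','side','wrist'):
    p,d=camera(n);w=cloud(n,d).reshape(-1,3);w=w[np.isfinite(w).all(1)]
    h=(w-C)@H;l=(w-C)@L
    for lo,hi in((-40,-10),(10,40)):
      s=(abs(h)<125)&(l>lo)&(l<hi)
      t=s&(abs(w[:,2]-46)<3)
      x=np.sort(h[t]); g=np.diff(x); i=g.argmax() if len(g) else 0
      b=s&(w[:,2]>27)&(w[:,2]<36)&(h>20)&(h<85)
      print(n,lo,len(x),'top gap',x[i:i+2].round(1) if len(x)>1 else '', 'board h',np.percentile(h[b],[2,98]).round(1) if b.any() else '')
```

```text
0.79 [10.6 13.9 15.4]
1173 ((0.6164445877075195, 0.570220947265625), (58.9506721496582, 13.981475830078125), 44.541259765625)
scene -40 141 top gap [35.9 81. ] board h [46.4 82.4]
scene 10 313 top gap [35.6 81.3] board h [44.  82.2]
side -40 78 top gap [36.8 84.4] board h [47.9 83.1]
side 10 199 top gap [36.2 83.9] board h [22.5 83. ]
wrist -40 796 top gap [37.2 83.3] board h [76.3 83.7]
wrist 10 1192 top gap [37.6 82.2] board h [51.6 83.4]
```

Run:
```python
from h import *
o=observe();print(o['time_s'],o['contact_force'],o['opening']);print(hand_in())
```

```text
12.6833 [-0.94646499 -0.29566816  0.71632226] 39.64285624926512
the job is handed in; nothing more can be done
None
```

The moving jaw is up against the board, the clamp knob is turned tight, and the job was handed in at 12.7 s with the arm clear of everything.

**Slide:** I gripped the knob's bar along its tilted axis and pushed the jaw forward about 50 mm. It stalled with the board against the fixed jaw, and pushing harder did not move it further. I kept about 10 N of forward push on the jaw while turning the knob.

**Lock:** I turned the knob clockwise until the torque rose to about 1 N m, far above the knob's own friction. I took that to be the hard stop. I then eased off, opened the gripper and backed out along the knob's axis.

**Last checks:**
- **Jaw gap:** the jaws' top edges measured about 45–48 mm apart across the three cameras. I did not measure the rubber-to-rubber distance; this fits 42 mm if each lining is about 2 mm thick. The trained network's jaw-point gaps disagreed (36–47 mm), so I relied on the stall, the depth images and the pictures.
- **Knob angle:** the wrist depth image shows the bar turned about 75° (1.31 rad) in total. That is less than the tool's 84° because the bar shifted slightly in the grip. It is past the 1.2 rad lock angle, and the torque suggests the stop itself was reached. I did not tug the jaw back to test the lock.
- **Surroundings:** the board lies flat and parallel between the jaws. The brush and blue box look unmoved, and contact force on the robot was about zero.

One move call was refused for an out-of-range turn value; nothing moved, and I resent it with a smaller turn.

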